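Set the carved teeth beside their masters

TASK

Set the four carved practice teeth out for marking: stand each one upright in the middle of the empty cork pad beside the fixed master tooth of the same kind (incisor, canine, premolar, molar). Leave the two uncarved blocks where they lie.

Things in the scene. Friction and masses are not known exactly. Their poses are not given: they have to be found in the camera images.
- incisor_carving: Loose carved incisor: crown flattens upward to a straight thin cutting edge like a chisel; crown about 18 x 20 mm. 52 mm tall, about 22 g, on a square block foot (24 x 24 mm, 9 mm high, upright sides, wider than the root; grip across foot or crown). Starts on the left bench (z = 0.002). Origin: centre of the foot's underside; z up, x and y square to the foot's sides.
- canine_carving: Loose carved canine: crown rises to one sharp point in the middle; crown about 18 x 18 mm; the tallest. 58 mm tall, about 22 g, on a square block foot (24 x 24 mm, 9 mm high, upright sides, wider than the root; grip across foot or crown). Starts on the left bench (z = 0.002). Origin: centre of the foot's underside; z up, x and y square to the foot's sides.
- molar_carving: Loose carved molar: big broad crown about 22 x 24 mm with several rounded cusps and a grooved top. 48 mm tall, about 22 g, on a square block foot (24 x 24 mm, 9 mm high, upright sides, wider than the root; grip across foot or crown). Starts on the left bench (z = 0.002). Origin: centre of the foot's underside; z up, x and y square to the foot's sides.
- premolar_carving: Loose carved premolar: slim rounded crown about 19 x 16 mm with low cusps; the shortest and clearly narrower than the molar. 46 mm tall, about 22 g, on a square block foot (22 x 23 mm, 8 mm high, upright sides, wider than the root; grip across foot or crown). Starts on the left bench (z = 0.002). Origin: centre of the foot's underside; z up, x and y square to the foot's sides.
- incisor_seat (a point): Centre, on the surface, of the empty flush 40 mm square cork pad of the incisor stand: a fixed dark wooden plinth 128 (x) x 52 (y) x 12 mm high, standing at z = 0. A fixed master incisor, same as the loose one, stands on it 76 mm from this point along the point's +x, its top up to 70 mm above the bench. x along the plinth to the master, z up.
- canine_seat (a point): Centre, on the surface, of the empty flush 40 mm square cork pad of the canine stand: a fixed dark wooden plinth 128 (x) x 52 (y) x 12 mm high, standing at z = 0. A fixed master canine, same as the loose one, stands on it 76 mm from this point along the point's +x, its top up to 70 mm above the bench. x along the plinth to the master, z up.
- molar_seat (a point): Centre, on the surface, of the empty flush 40 mm square cork pad of the molar stand: a fixed dark wooden plinth 128 (x) x 52 (y) x 12 mm high, standing at z = 0. A fixed master molar, same as the loose one, stands on it 76 mm from this point along the point's +x, its top up to 70 mm above the bench. x along the plinth to the master, z up.
- premolar_seat (a point): Centre, on the surface, of the empty flush 40 mm square cork pad of the premolar stand: a fixed dark wooden plinth 128 (x) x 52 (y) x 12 mm high, standing at z = 0. A fixed master premolar, same as the loose one, stands on it 76 mm from this point along the point's +x, its top up to 70 mm above the bench. x along the plinth to the master, z up.
- blank_a: Loose uncarved white block, a plain bar 22 x 46 x 22 mm, lying among the carvings; it stays where it is. Origin: centre of its underside; y along its length.
- blank_b: Loose uncarved white block, a plain bar 22 x 46 x 24 mm, lying among the carvings; it stays where it is. Origin: centre of its underside; y along its length.

How it is judged (in metres and radians):
At the end, for the whole second after the job is handed in: Each carved tooth stands upright (within 0.12 rad), at rest, foot down on the cork pad beside the master of its own kind, within 10 mm of the pad's centre and 4 mm of its height; both uncarved blocks lie within 20 mm of where they started (horizontal distance between incisor_carving and incisor_seat below 0.01 m and z of incisor_carving in the frame of incisor_seat between -0.004 and 0.004 m and angle between each of incisor_carving, canine_carving, molar_carving, premolar_carving's own z axis and vertical below 0.12 rad and linear speed of each of incisor_carving, canine_carving, molar_carving, premolar_carving below 0.02 m/s and horizontal distance between canine_carving and canine_seat below 0.01 m and z of canine_carving in the frame of canine_seat between -0.004 and 0.004 m and horizontal distance between molar_carving and molar_seat below 0.01 m and z of molar_carving in the frame of molar_seat between -0.004 and 0.004 m and horizontal distance between premolar_carving and premolar_seat below 0.01 m and z of premolar_carving in the frame of premolar_seat between -0.004 and 0.004 m and distance of each of blank_a, blank_b from where it was at the start of the episode below 0.02 m); the robot touches nothing.
It fails at once if an uncarved block is shifted by more than 20 mm (distance of any of blank_a, blank_b from where it was at the start of the episode above 0.02 m).
It also fails if it takes over 136 s, if anything falls off the work surface, if the arm or the gripper's body presses on something with over 40 N, if the wrist force passes 120 N, or if a joint passes its speed limit or range.

ROBOT

A 6-joint arm with a two-finger parallel gripper is mounted at the origin on a cart in front of the work surface, level with it; the furniture and walls round the work are solid. World frame = base frame: x ahead of the robot, y to its left, z up, the work surface at z = 0. Lengths are in mm, angles in rad, forces in N, time in s.
With the tool pointing down it reaches from about 325 to 750 mm from the base axis. Payload 7.6 kg.
Tool frame: the origin (TCP) lies between the finger pads; the fingertips stand 11 mm ahead of it and the grasp point (between the pads) lies 8 mm behind it; z points along the fingers, y is the line along which they close (so a half turn about z gives the same grasp; the last joint's range is limited). The gripper opens to 85 mm and grips with 20 to 120 N. Pads are 22 mm wide; open, the fingers measure 114 mm over their backs; the gripper's body (76 mm by 85 mm) begins 54 mm behind the grasp point. The pads swing forward as they close: fully open they stand 13 mm farther back than shut.
Start: joints at [1.143, 0.052, 1.401, -0, 1.689, -0.07], TCP at [183.849, 491.781, 203.023] pointing down, gripper open.
Joint ranges: [-2.9, 2.9], [-0.91, 2.17], [0.12, 2.37], [-1.06, 4.2], [0.26, 2.73], [-2.93, 2.93]. Speed limits (rad/s): [2.57, 2.57, 3.01, 3.14, 3.14, 3.14].

INTERFACE

Orientations are given as a unit quaternion [x, y, z, w].
In Python, from station import robot, capture, camera_model, finder gives the robot as it stands. The module is installed in compiled form; this text tells all that it offers.
- The arm moves only by the tool send_rows, never from a script. Its argument "steps" is a list of rows, each a list of 3 entries, a list of its own where there are three numbers: the finger opening in mm, from 0 to 85.4, then the shift along the tool's x, y, z normalised to -1 to 1, where 1 is 0.25 m, then the turn about the tool's z normalised to -1 to 1, where 1 is 90 degrees. A call has 1 to 5 rows; each row is the pose to reach, as a shift and turn from the pose commanded when the call began, along the tool's axes at that moment; what a row does not reach only later rows make up. A row lasts 1/10 s, in which the tool goes at most 50 mm and 8.59 degrees, less where a joint would pass 70% of its speed; a pose out of reach is approached as far as the arm can. A call with a number of a shift or a turn outside -1 to 1 is refused whole. A call with a gripper value outside its range is refused whole. The fingers move at their own pace and stop on an object; "newtons" is the grip in N (left out, the last holds). Time passes only in rows, so rows that repeat a pose let the fingers close. It gives the time, the measured TCP pose, the force, the opening and the grip force at its end, in the units of the state.
- robot.state(): the state, without advancing time (a new reading comes with each control period).
- capture(name): name is "side" or "top"; returns (picture, depth): 400x640x3 uint8, blue, green, red; 400x640 float32, mm along the optical axis (not along the pixel's ray), 0 where there is no reading.
- camera_model(name): a dict with "K" (3x3 intrinsics, pixels), "R" (3x3) and "t" (3): a world point X has camera coordinates R X + t. Camera axes: x right, y down, z forward; pixel columns grow to the right and rows downward; lengths in mm; the calibration is good to about 2 mm. A picture is of the moment at which its call begins. camera_model takes no time and is no camera call.
- robot.finish_job(): hands the job in; it is judged then, once.
Trained networks look in the newest picture that a camera, given by its name, has taken for a name from the list of things; names that differ only in an ending like _2 or _b are one class to them, and where a whole thing is asked for, a point or a joint stands for the part that bears it (a point fixed in the world has none). Each returns a list of dicts, best first, with "conf" (0 to 1); they miss things now and then, are a little off and sometimes report something else, mostly with a low value. They report only what shows in the picture. A call takes as long as a camera call.
- finder.boxes_of(camera, name): "location" ([x, y, z] in mm, in the coordinates of the camera as it stood for that picture, good to about 4 mm: the middle of the surface that is visible of it).
- finder.masks_of(camera, name): "mask" (400x640 bool, what is visible of it).
- finder.tip_of(camera, name): "location" ([x, y, z] in mm, in the coordinates of the camera as it stood for that picture, good to about 4 mm: a listed point, or the origin of a listed thing).
The state is a dict: "time": time; "q": joint angles; "dq": joint speeds; "joint_torque": joint torques, N m; "tool_pos": TCP position; "tool_rot": TCP orientation; "ft_force": force on the tool from outside, world axes, zero at the start; "ft_torque": the same for the moment, N m; "finger_gap": finger opening in mm; "gripper_force": force on a finger pad.
Only numpy, scipy, OpenCV 4.12 (cv2) and the standard library are available. Lean on these libraries where they do the work, as an engineer would, in place of code of your own. Each camera call takes 0.05 s, during which the arm holds its last target. There are 200 camera calls.

## Working session

There is one attempt and no reset: what is moved stays moved. The work goes in short steps, Python scripts to look and compute and a tool call to move; the robot and the scene stay as the last step left them, time stands still between calls to the robot, and variables do not carry over. Pictures are saved under pics/ and viewed, at most 14 in all, crops included, and the job is handed in when it is done.

Besides the shell and the picture viewer there is one more tool, called after "Emit:" in YAML: its name, and indented under it one key for each argument. send_rows: Moves the arm, as the interface text tells. Its arguments: {"type":"object","properties":{"steps":{"type":"array","items":{"type":"array"}},"newtons":{"type":"number"}},"required":["steps"]}

```bash
mkdir -p pics; python3 - <<'E'
from station import robot, capture, camera_model, finder
import cv2,numpy as np
s=robot.state();print(s['time'],s['tool_pos'],s['tool_rot'],s['finger_gap'])
for c in ['top','side']:
    p,d=capture(c);cv2.imwrite(f'pics/{c}0.png',p);np.save(f'{c}d.npy',d)
    m=camera_model(c);R=np.array(m['R']);t=np.array(m['t']);print(c,(-R.T@t).round(),R.round(2).tolist(),np.array(m['K']).round().tolist())
    for n in ['incisor','canine','premolar','molar']:
        for q,f in (('_carving',finder.boxes_of),('_carving',finder.tip_of),('_seat',finder.tip_of)):
            print(n+q,f.__name__,[(round(r['conf'],2),(R.T@(np.array(r['location'])-t)).round().tolist()) for r in f(c,n+q)][:4])
    print('blank',[(round(r['conf'],2),(R.T@(np.array(r['location'])-t)).round().tolist()) for r in finder.boxes_of(c,'blank_a')][:4])
E
```

```text
0.0 [183.68980243 491.43513457 202.15267714] [ 1.77928894e-01  9.84043017e-01 -7.79505839e-04 -2.02910402e-04] 85.51584431248551
top [ 253.   32. 1362.] [[-0.01, -1.0, -0.0], [-0.99, 0.01, -0.16], [0.16, -0.0, -0.99]] [[444.0, 0.0, 317.0], [0.0, 444.0, 195.0], [0.0, 0.0, 1.0]]
incisor_carving call [(0.5, [553.0, 150.0, 8.0]), (0.49, [524.0, 375.0, 43.0]), (0.49, [441.0, 135.0, 26.0])]
incisor_carving call [(0.56, [561.0, 151.0, 3.0])]
incisor_seat call [(0.85, [512.0, -144.0, 14.0])]
canine_carving call [(0.61, [555.0, 146.0, 11.0])]
canine_carving call [(0.38, [419.0, 353.0, 6.0])]
canine_seat call [(0.87, [540.0, -29.0, 8.0])]
premolar_carving call [(0.37, [416.0, 245.0, 42.0])]
premolar_carving call [(0.41, [422.0, 248.0, 4.0]), (0.19, [552.0, -232.0, 16.0])]
premolar_seat call [(0.91, [550.0, -231.0, 14.0])]
molar_carving call [(0.53, [525.0, 374.0, 43.0])]
molar_carving call [(0.6, [443.0, 140.0, 2.0]), (0.55, [528.0, 380.0, 1.0])]
molar_seat call [(0.96, [527.0, -350.0, 13.0]), (0.29, [540.0, -30.0, 8.0])]
blank [(0.52, [439.0, 136.0, 26.0])]
side [ 38. 813. 405.] [[-0.88, -0.48, -0.0], [-0.18, 0.34, -0.92], [0.45, -0.81, -0.38]] [[389.0, 0.0, 323.0], [0.0, 389.0, 203.0], [0.0, 0.0, 1.0]]
incisor_carving call [(0.75, [558.0, 156.0, 22.0])]
incisor_carving call [(0.75, [442.0, 141.0, 1.0]), (0.61, [559.0, 149.0, 1.0])]
incisor_seat call [(0.44, [515.0, -143.0, 11.0])]
canine_carving call [(0.7, [415.0, 359.0, 28.0])]
canine_carving call [(0.79, [422.0, 354.0, 1.0]), (0.46, [557.0, -238.0, 13.0])]
canine_seat call [(0.51, [543.0, -36.0, 15.0])]
premolar_carving call [(0.6, [416.0, 252.0, 31.0])]
premolar_carving call [(0.63, [417.0, 248.0, 3.0])]
premolar_seat call [(0.54, [559.0, -232.0, 14.0])]
molar_carving call [(0.53, [525.0, 385.0, 33.0])]
molar_carving call [(0.68, [531.0, 381.0, 4.0])]
molar_seat call [(0.73, [524.0, -352.0, 16.0])]
blank [(0.62, [530.0, 265.0, 20.0]), (0.57, [441.0, 158.0, 13.0])]
```

```bash
python3 - <<'E'
import cv2,numpy as np
p=cv2.imread('pics/top0.png')
cv2.imwrite('pics/top0c.png',cv2.resize(p[40:270,140:480],None,fx=2.35,fy=2.35,interpolation=cv2.INTER_CUBIC))
p=cv2.imread('pics/side0.png')
cv2.imwrite('pics/side0c.png',cv2.resize(p[80:400,0:640],(800,400),interpolation=cv2.INTER_CUBIC))
E
```

```text
(no output)
```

View pics/top0c.png

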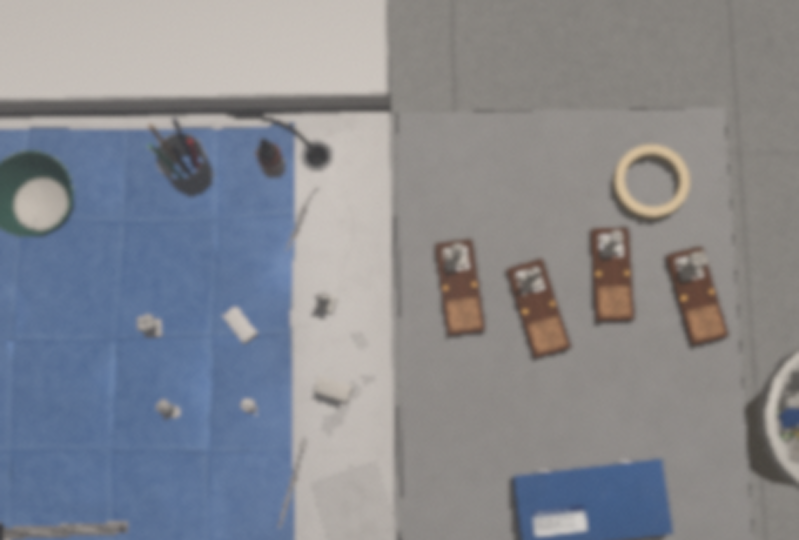

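View pics/side0c.png

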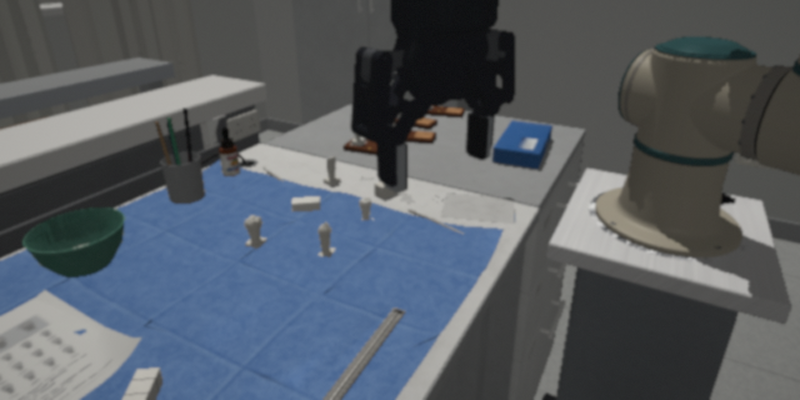

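The top view shows four upright teeth and two bars on the left, and plinths on the right with cork pads at crop y≈320–340. The side view shows the teeth standing. I'll zoom in for yaw and identity.

```bash
cat > h.py <<'E'
import numpy as np,cv2
from station import camera_model
def cm(c):
    m=camera_model(c);return np.array(m['K']),np.array(m['R']),np.array(m['t'])
def px(c,X):
    K,R,t=cm(c);v=K@(R@np.array(X,float)+t);return v[:2]/v[2]
def cloud(c,d):
    K,R,t=cm(c);v,u=np.mgrid[:400,:640];P=np.stack([u,v,np.ones_like(u)],-1)@np.linalg.inv(K).T*d[...,None]
    return (P-t)@R
E
python3 - <<'E'
from h import *
T={'mol':(527,380),'can':(420,354),'pre':(419,248),'inc':(559,150),'b1':(530,265),'b2':(441,138)}
rows=[]
for c in ['top','side']:
    p=cv2.imread(f'pics/{c}0.png');d=np.load(c+'d.npy');C=cloud(c,d);r=[]
    for n,(x,y) in T.items():
        u,v=px(c,(x,y,25)).round().astype(int);k=14 if c=='top' else 26
        r.append(cv2.resize(p[max(0,v-k):v+k,u-k:u+k],(260,260),interpolation=cv2.INTER_CUBIC))
        m=(np.hypot(C[...,0]-x,C[...,1]-y)<30)&(C[...,2]>10)&(C[...,2]<90)&(d>0)
        print(c,n,m.sum(),np.sort(C[...,2][m])[-6:].round(),C[m].mean(0).round(),'bench',np.median(C[...,2][(np.hypot(C[...,0]-x,C[...,1]-y)<45)&(np.hypot(C[...,0]-x,C[...,1]-y)>32)]).round(1))
    g=np.vstack([np.hstack(r[:3]),np.hstack(r[3:])]);cv2.imwrite(f'pics/{c}z.png',g)
E
```

```text
top mol 86 [50. 50. 52. 52. 52. 53.] [524. 376.  31.] bench 6.4
top can 155 [55. 55. 55. 55. 58. 59.] [421. 351.  20.] bench 8.8
top pre 152 [46. 47. 48. 48. 48. 49.] [419. 248.  18.] bench 8.8
top inc 44 [53. 53. 55. 56. 56. 56.] [557. 148.  34.] bench 1.8
top b1 146 [28. 29. 29. 29. 30. 30.] [529. 261.  20.] bench 8.1
top b2 117 [30. 31. 31. 32. 33. 34.] [442. 137.  25.] bench 1.4
side mol 266 [49. 49. 49. 50. 50. 50.] [526. 382.  32.] bench 7.6
side can 435 [57. 57. 57. 57. 58. 59.] [422. 356.  23.] bench 9.1
side pre 281 [47. 47. 47. 47. 48. 49.] [422. 251.  21.] bench 8.8
side inc 136 [53. 54. 54. 54. 54. 55.] [557. 153.  31.] bench 2.1
side b1 248 [25. 25. 25. 25. 25. 25.] [527. 266.  20.] bench 8.4
side b2 98 [27. 27. 27. 27. 27. 27.] [446. 157.  19.] bench 1.9
```

View pics/topz.png

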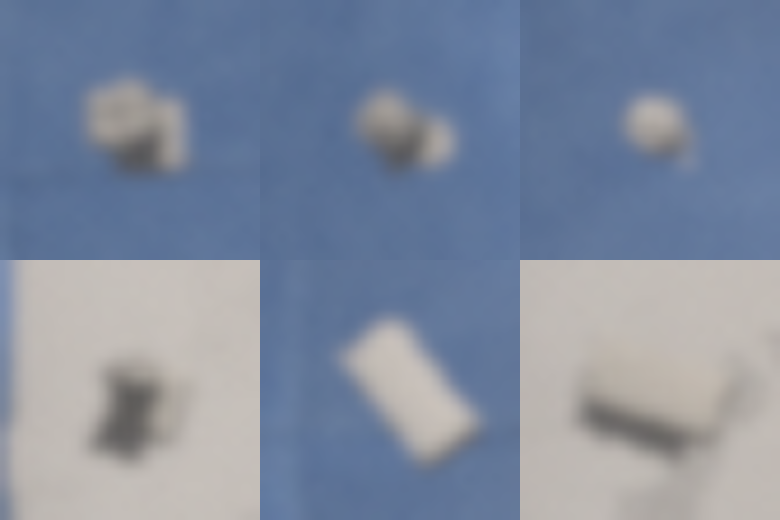

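View pics/sidez.png

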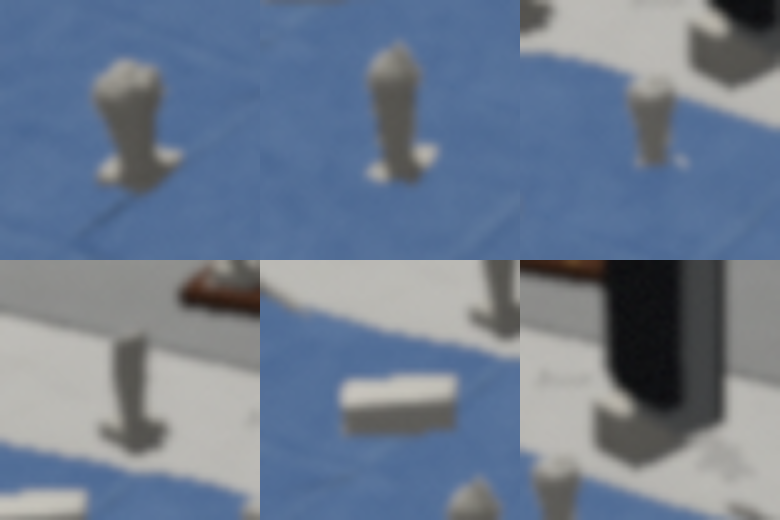

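Identities are confirmed (molar, canine, premolar, incisor, then the two bars), and the heights match. Next: the mat height and the foot yaw.

```bash
python3 - <<'E'
from h import *
for c in ['top','side']:
    d=np.load(c+'d.npy');C=cloud(c,d)
    for P in [(470,300),(470,200),(400,300),(600,330),(480,150),(600,130),(350,130),(600,-90),(480,-300),(430,50),(430,-200)]:
        m=(abs(C[...,0]-P[0])<15)&(abs(C[...,1]-P[1])<15)&(d>0)&(abs(C[...,2])<60);print(c,P,m.sum(),np.median(C[...,2][m]).round(1),end='; ')
    print()
T={'mol':(527,380),'can':(420,354),'pre':(419,248),'inc':(559,150)}
p=cv2.imread('pics/side0.png');r=[]
K,R,t=cm('side')
for n,(x,y) in T.items():
    u,v=px('side',(x,y,25)).round().astype(int)
    a=cv2.resize(p[v-6:v+22,u-18:u+18],(396,296),interpolation=cv2.INTER_CUBIC);r.append(cv2.convertScaleAbs(a,alpha=1.3));print(n,u-18,v-6)
cv2.imwrite('pics/sidezz.png',np.vstack([np.hstack(r[:2]),np.hstack(r[2:])]))
E
```

```text
top (470, 300) 91 7.5; top (470, 200) 96 11.5; top (400, 300) 93 7.1; top (600, 330) 89 4.7; top (480, 150) 97 1.3; top (600, 130) 97 2.2; top (350, 130) 98 1.6; top (600, -90) 89 1.4; top (480, -300) 90 -0.1; top (430, 50) 80 0.7; top (430, -200) 98 0.3; 
side (470, 300) 55 8.1; side (470, 200) 65 13.1; side (400, 300) 140 7.8; side (600, 330) 76 5.2; side (480, 150) 73 2.0; side (600, 130) 56 2.0; side (350, 130) 88 2.0; side (600, -90) 0 nan; side (480, -300) 23 0.5; side (430, 50) 57 0.2; side (430, -200) 21 0.5; 
mol 185 260
can 241 269
pre 274 243
inc 247 211
  return _methods._mean(a, axis=axis, dtype=dtype,
  ret = ret.dtype.type(ret / rcount)
```

View pics/sidezz.png

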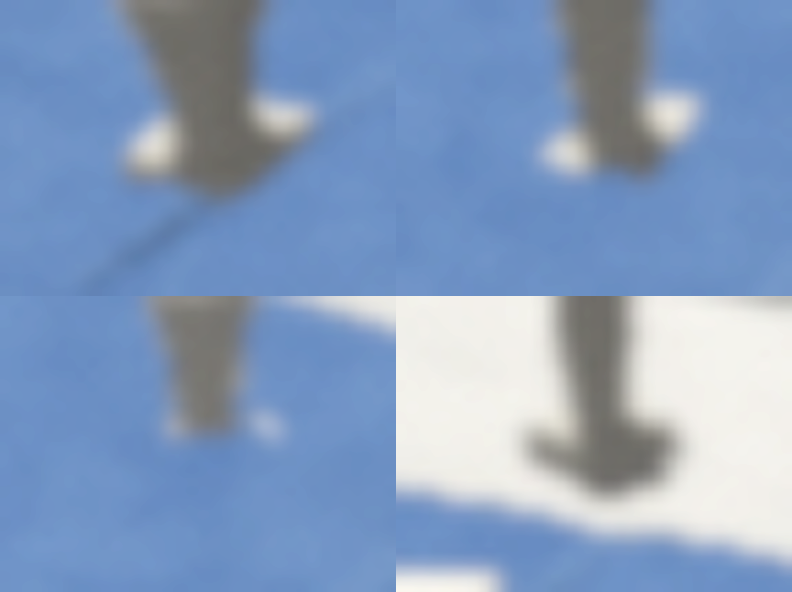

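```bash
python3 - <<'E'
from h import *
K,R,t=cm('side');o=-R.T@t
def at(u,v,z):
    r=R.T@np.linalg.inv(K)@[u,v,1];return o+r*(z-o[2])/r[2]
D={'mol':(185,260,(125,155),(315,115)),'can':(241,269,(144,155),(306,100)),'pre':(274,243,(168,137),(283,138)),'inc':(247,211,(129,146),(282,146))}
for n,(u,v,a,b) in D.items():
    A,B=[at(u+q[0]/11,v+q[1]/10.57,10.5) for q in (a,b)];e=B-A
    print(n,A.round()[:2],B.round()[:2],'mid',((A+B)/2).round(1)[:2],'len',np.hypot(*e[:2]).round(1),'yaw',(np.degrees(np.arctan2(e[1],e[0]))-45)%90)
# plinths
d=np.load('topd.npy');C=cloud('top',d);p=cv2.imread('pics/top0.png')
hsv=cv2.cvtColor(p,cv2.COLOR_BGR2HSV);Kt,Rt,tt=cm('top');ot=-Rt.T@tt
m=((hsv[...,1]>70)&((hsv[...,0]<20)|(hsv[...,0]>170))).astype(np.uint8);m[:,:int(px('top',(500,10,0))[0])]=0
m=cv2.morphologyEx(m,cv2.MORPH_CLOSE,np.ones((9,9)))
def att(u,v,z):
    r=Rt.T@np.linalg.inv(Kt)@[u,v,1];return (ot+r*(z-ot[2])/r[2])[:2]
for c in cv2.findContours(m,0,1)[0]:
    if cv2.contourArea(c)<200: continue
    W=np.array([att(*q[0],12) for q in c],np.float32);(ce,wh,an)=cv2.minAreaRect(W)
    b=cv2.boxPoints((ce,wh,an));e0,e1=b[1]-b[0],b[2]-b[1];L=e0 if np.hypot(*e0)>np.hypot(*e1) else e1
    L=L/np.hypot(*L);L=L*np.sign(L[0])
    print('plinth',np.round(ce,1),np.round(wh,1),'yaw',np.degrees(np.arctan2(L[1],L[0])).round(1),'seat?',(np.array(ce)-38*L).round(1))
# cork: brighter orange
m=((hsv[...,2]>140)&(hsv[...,1]>70)&((hsv[...,0]<20))).astype(np.uint8);m[:,:int(px('top',(500,10,0))[0])]=0
for c in cv2.findContours(m,0,1)[0]:
    if cv2.contourArea(c)<60: continue
    W=np.array([att(*q[0],12) for q in c],np.float32);(ce,wh,an)=cv2.minAreaRect(W);print('cork',np.round(ce,1),np.round(wh,1),round(an,1))
E
```

```text
mol [535. 392.] [516. 367.] mid [525.7 379.4] len 31.1 yaw 7.798872139735408
can [424. 364.] [411. 338.] mid [417.6 351. ] len 28.9 yaw 17.985763548308057
pre [423. 254.] [404. 244.] mid [413.4 248.9] len 20.9 yaw 72.59152909124157
inc [564. 168.] [535. 153.] mid [549.6 160.7] len 32.5 yaw 73.56275506410807
plinth [ 546.8 -132. ] [121.   49.4] yaw 14.0 seat? [ 509.9 -141.3]
plinth [ 561.4 -342.5] [122.2  50.1] yaw 13.3 seat? [ 524.4 -351.2]
plinth [576.3 -29.8] [117.7  47.8] yaw 5.6 seat? [538.5 -33.5]
plinth [ 592.5 -232. ] [119.4  48.7] yaw 0.0 seat? [ 554.5 -232. ]
cork [ 512.3 -142.3] [36.  38.4] 11.7
cork [ 525.7 -351.6] [34.9 38.8] 13.3
cork [541.9 -33. ] [36.4 38.9] 8.8
cork [ 556.9 -232.8] [37.7 35. ] 89.1
```

```bash
python3 - <<'E'
from h import *
T={'mol':(526,380,8,12,12,9),'can':(419.5,352,18,12,12,9),'pre':(419,249,5,11,11.5,8),'inc':(558,151,-18,12,12,9)}
out=[]
for c,k in (('top',9),('side',18)):
    p=cv2.imread(f'pics/{c}0.png');r=[]
    for n,(x,y,w,a,b,h) in T.items():
        u,v=px(c,(x,y,12)).round().astype(int);s=199/(2*k)
        g=cv2.resize(p[v-k:v+k,u-k:u+k],(199,199),interpolation=cv2.INTER_CUBIC)
        g=np.vstack([g,cv2.resize(p[v-k:v+k,u-k:u+k],(199,90))*0 ]) if 0 else g
        h0=g.copy();w=np.radians(w)
        for z,col in ((2+h,(0,0,255)),(2,(0,255,255))):
            q=[px(c,(x+i*a*np.cos(w)-j*b*np.sin(w),y+i*a*np.sin(w)+j*b*np.cos(w),z)) for i,j in((1,1),(1,-1),(-1,-1),(-1,1))]
            q=((np.array(q)-[u-k,v-k]+.5)*s).astype(np.int32);cv2.polylines(g,[q],True,col,1)
        r.append(np.vstack([h0,g]) if c=='top' else g)
    out.append(np.hstack(r))
cv2.imwrite('pics/ov.png',np.vstack(out))
for c in ('top','side'):
    d=np.load(c+'d.npy');C=cloud(c,d)
    for n,s,w in (('inc',(513,-143),13),('can',(541,-33),7),('pre',(556,-232),0),('mol',(526,-352),13)):
        M=np.array(s)+76*np.array([np.cos(np.radians(w)),np.sin(np.radians(w))])
        m=(np.hypot(C[...,0]-M[0],C[...,1]-M[1])<30)&(C[...,2]>18)&(C[...,2]<90)&(d>0)
        print(c,n,m.sum(),np.sort(C[...,2][m])[-5:].round())
E
```

```text
top inc 62 [64. 65. 66. 68. 69.]
top can 59 [67. 68. 68. 68. 69.]
top pre 61 [59. 59. 60. 61. 62.]
top mol 83 [60. 60. 61. 63. 67.]
side inc 4 [29. 34. 34. 38.]
side can 42 [28. 31. 31. 32. 34.]
side pre 3 [19. 19. 22.]
side mol 0 []
```

View pics/ov.png

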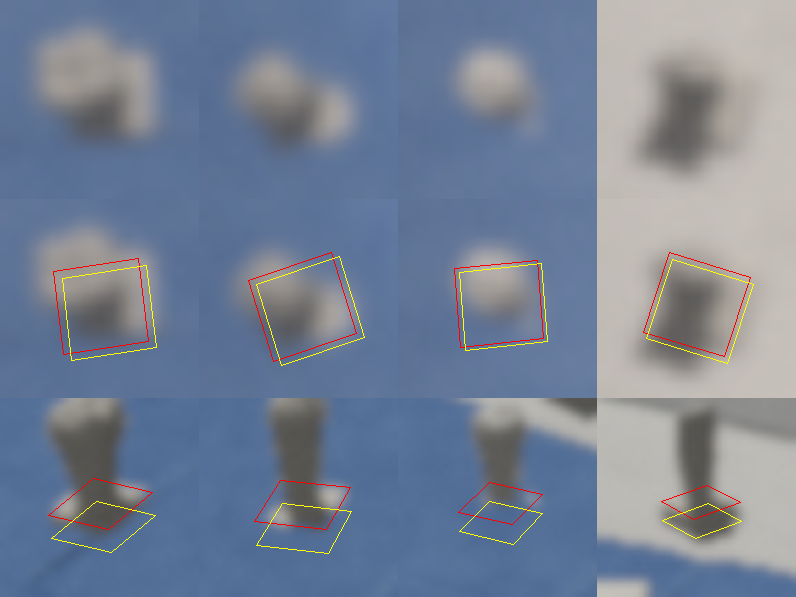

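```bash
cat > g.py <<'E'
import sys,numpy as np
from scipy.spatial.transform import Rotation as Ro
from station import robot
s=robot.state();R=Ro.from_quat(s['tool_rot']);p=np.array(s['tool_pos'])
y=R.apply([0,1,0]);print('t',round(s['time'],1),'pos',p.round(1),'psi',np.degrees(np.arctan2(y[1],y[0])).round(1),'q6',round(s['q'][5],2),'gap',round(s['finger_gap'],1),'F',np.round(s['ft_force'],1))
a=list(map(float,sys.argv[1:]))
for i in range(0,len(a),4):
    d=R.inv().apply(np.array(a[i:i+3])-p)/250
    ps=np.degrees(np.arctan2(y[1],y[0]));t=(ps-a[i+3]+90)%180-90
    print(a[i:i+4],'shift',d.round(4).tolist(),'turn',round(t/90,4),'rows',int(np.ceil(max(np.linalg.norm(d)*5,abs(t)/8.59))))
E
python3 g.py 529 380 90 98  529 380 130 98
```

```text
t 1.4 pos [183.9 491.8 203. ] psi 69.5 q6 -0.07 gap 85.7 F [-0.1 -0.7 -0.5]
[529.0, 380.0, 90.0, 98.0] shift [-1.4497, 0.0647, 0.4521] turn -0.3167 rows 8
[529.0, 380.0, 130.0, 98.0] shift [-1.4497, 0.0647, 0.2921] turn -0.3167 rows 8
```

Emit:
send_rows:
  steps:
    - [50,[-0.9,0.04,0.15],-0.2]
    - [50,[-0.9,0.04,0.15],-0.2]
    - [50,[-0.9,0.04,0.15],-0.2]
    - [50,[-0.9,0.04,0.15],-0.2]
    - [50,[-0.9,0.04,0.15],-0.2]
  newtons: 40

```text
time: 1.9
tool_pos: [400.5, 420.9, 164.9]
tool_rot: [0.022, 1.0, -0.0, 0.0]
ft_force: [-1.2, -0.2, 0.3]
finger_gap: 50.3
gripper_force: 0.0
```

```bash
python3 g.py 529 380 80 98
```

```text
t 1.9 pos [400.5 420.9 164.9] psi 87.4 q6 -0.78 gap 50.3 F [-1.2 -0.2  0.3]
[529.0, 380.0, 80.0, 98.0] shift [-0.521, -0.1401, 0.3395] turn -0.1175 rows 4
```

Emit:
send_rows:
  steps:
    - [50,[-0.52,-0.14,0.34],-0.117]
    - [50,[-0.52,-0.14,0.34],-0.117]
    - [50,[-0.52,-0.14,0.34],-0.117]
    - [50,[-0.52,-0.14,0.34],-0.117]
    - [50,[-0.52,-0.14,0.34],-0.117]

```text
time: 2.4
tool_pos: [526.7, 380.5, 78.5]
tool_rot: [-0.069, 0.998, -0.001, -0.001]
ft_force: [-1.0, 0.1, 1.0]
finger_gap: 50.0
gripper_force: 0.0
```

```bash
python3 g.py 529 380 25 98 529 380 16 98
```

```text
t 2.4 pos [526.7 380.5  78.5] psi 97.9 q6 -1.14 gap 50.0 F [-1.   0.1  1. ]
[529.0, 380.0, 25.0, 98.0] shift [-0.0093, -0.003, 0.2139] turn -0.001 rows 2
[529.0, 380.0, 16.0, 98.0] shift [-0.0094, -0.0029, 0.2499] turn -0.001 rows 2
```

Emit:
send_rows:
  steps:
    - [50,[-0.008,0,0.12],0]
    - [50,[-0.008,0,0.2],0]
    - [50,[-0.008,0,0.225],0]
    - [50,[-0.008,0,0.248],0]
    - [50,[-0.008,0,0.248],0]

```text
time: 2.9
tool_pos: [528.3, 382.8, 19.6]
tool_rot: [-0.07, 0.998, 0.0, 0.001]
ft_force: [1.0, 0.5, -0.5]
finger_gap: 50.0
gripper_force: 0.0
```

```bash
python3 g.py; python3 - <<'E'
from h import *
from station import capture
r=[]
for c,k in (('side',40),('top',25)):
    p,d=capture(c);u,v=px(c,(529,380,20)).round().astype(int);v=max(v,k)
    r.append(cv2.resize(p[v-k:v+k,u-k:u+k],(400,400),interpolation=cv2.INTER_CUBIC))
cv2.imwrite('pics/g1.png',np.hstack(r))
E
```

```text
t 2.9 pos [528.3 382.8  19.6] psi 98.1 q6 -1.14 gap 50.0 F [ 1.   0.5 -0.5]
```

View pics/g1.png

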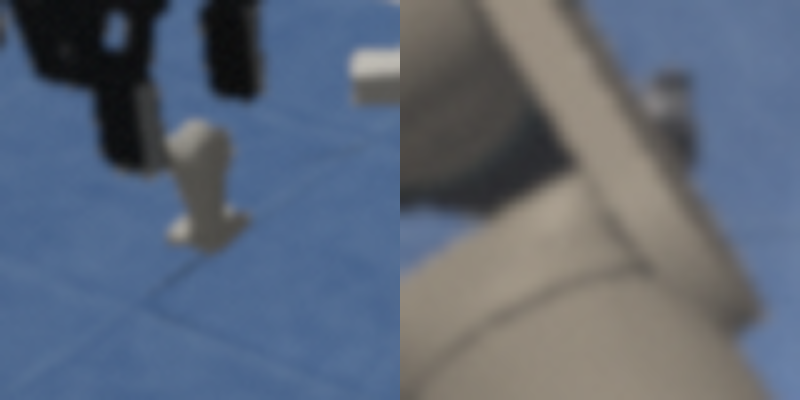

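```bash
python3 g.py; python3 - <<'E'
from h import *
from station import capture
p,d=capture('side');u,v=px('side',(529,380,20)).round().astype(int);C=cloud('side',d);k=40
for q in [(130,165),(150,120),(235,90),(225,60),(200,140),(205,225),(120,120)]:
    j,i=int(u-k+q[0]/5),int(v-k+q[1]/5);print(q,C[i,j].round(),d[i,j])
for X in [(528,383,9),(524,410,9),(532,355,9),(529,380,50)]: print(X,((px('side',X)-[u-k,v-k])*5).round())
cv2.imwrite('pics/g2.png',cv2.resize(p[v-k:v+k,u-k:u+k],(400,400)))
E
```

```text
t 3.0 pos [528.8 382.7  20.2] psi 98.1 q6 -1.14 gap 50.3 F [0.1 0.1 0.6]
(130, 165) [517. 418.  59.] 665.4831
(150, 120) [514. 409.  73.] 666.25183
(235, 90) [528. 357.  55.] 721.57574
(225, 60) [530. 358.  68.] 716.47894
(200, 140) [523. 382.  48.] 701.7221
(205, 225) [525. 383.  12.] 715.0939
(120, 120) [516. 421.  78.] 655.7958
(528, 383, 9) [199. 230.]
(524, 410, 9) [152. 270.]
(532, 355, 9) [245. 192.]
(529, 380, 50) [190. 129.]
```

View pics/g2.png

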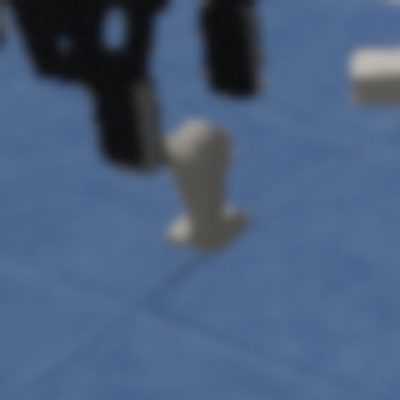

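```bash
python3 - <<'E'
from h import *
from station import capture,robot
d=np.load('sided.npy');C=cloud('side',d)
m=(d>0)&(np.hypot(C[...,0]-184,C[...,1]-492)<75)&(C[...,2]>90)&(C[...,2]<330);print('start',np.percentile(C[...,2][m],[0,1,3,50]).round())
p,d=capture('side');C=cloud('side',d)
m=(d>0)&(p.max(-1)<70)&(np.hypot(C[...,0]-528,C[...,1]-383)<75)&(C[...,2]>25)&(C[...,2]<200)
print('now',np.percentile(C[...,2][m],[0,1,3,50]).round(),len(C[m]));s=robot.state();print(np.round(s['q'],3),s['tool_pos'],s['joint_torque'])
E
```

```text
start [244. 247. 251. 305.]
now [ 53.  59.  65. 142.] 3053
[ 0.569  0.527  1.201  0.     1.411 -1.142] [528.96190225 382.48557723  19.97913228] [ 9.45475535e-02 -5.40578663e+01 -3.36356699e+01  4.54489666e-03
  8.23519695e-04  1.28523814e-03]
```

The picture shows the fingertips about 38 mm higher than the reported TCP implies: they're at crown height, crop (130,165) and (235,90). I'll go down stepwise, watching the force.

Emit:
send_rows:
  steps:
    - [50,[0,-0.01,0.05],0]
    - [50,[0,-0.01,0.08],0]
    - [50,[0,-0.01,0.08],0]

```text
time: 3.4
tool_pos: [527.7, 378.6, -3.9]
tool_rot: [-0.07, 0.998, -0.001, -0.002]
ft_force: [-1.1, 0.1, -0.4]
finger_gap: 49.7
gripper_force: 0.0
```

```bash
cat > tip.py <<'E'
from h import *
from station import capture,robot
s=robot.state();x,y,z=s['tool_pos']
for c in ('side',):
    p,d=capture(c);C=cloud(c,d)
    m=(d>0)&(p.max(-1)<70)&(np.hypot(C[...,0]-x,C[...,1]-y)<75)&(C[...,2]>4)&(C[...,2]<200)
    print(c,'tips',np.percentile(C[...,2][m],[0,.3,1,3]).round(),m.sum(),'pos',np.round(s['tool_pos'],1),'F',np.round(s['ft_force'],1),'gap',s['finger_gap'])
    cv2.imwrite('last.png',p)
E
python3 tip.py
```

```text
side tips [19. 30. 34. 41.] 3603 pos [527.7 378.6  -3.9] F [-1.1  0.1 -0.4] gap 49.68495172885481
```

Emit:
send_rows:
  steps:
    - [50,[0,0.008,0.04],0]
    - [50,[0,0.008,0.06],0]
    - [50,[0,0.008,0.06],0]

```text
time: 3.75
tool_pos: [527.8, 381.2, -18.0]
tool_rot: [-0.07, 0.998, -0.001, -0.001]
ft_force: [-0.4, 0.2, 0.2]
finger_gap: 50.4
gripper_force: 0.0
```

```bash
python3 tip.py; python3 - <<'E'
from h import *
p=cv2.imread('last.png');u,v=px('side',(529,380,20)).round().astype(int);k=30
cv2.imwrite('pics/g3.png',cv2.resize(p[v-k:v+k,u-k:u+k],(480,480),interpolation=cv2.INTER_CUBIC))
E
```

```text
side tips [15. 18. 22. 30.] 3755 pos [527.8 381.2 -18. ] F [-0.4  0.2  0.2] gap 50.36044106571725
```

View pics/g3.png

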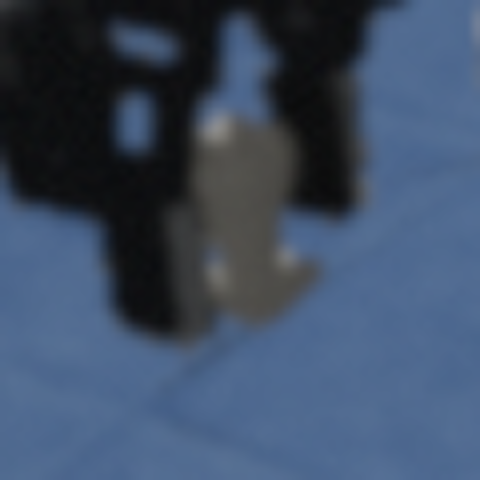

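Emit:
send_rows:
  steps:
    - [50,[0,0,0.018],0]
    - [15,[0,0,0.018],0]
    - [15,[0,0,0.018],0]
    - [15,[0,0,0.018],0]
    - [15,[0,0,0.018],0]
  newtons: 30

```text
time: 4.3
tool_pos: [528.6, 381.5, -20.8]
tool_rot: [-0.07, 0.998, 0.0, 0.0]
ft_force: [-1.0, 0.1, 0.4]
finger_gap: 22.8
gripper_force: 29.4
```

Emit:
send_rows:
  steps:
    - [15,[0,0,0],0]
    - [15,[0,0,0],0]
    - [15,[0,0,0],0]

```text
time: 4.6
tool_pos: [528.6, 381.5, -20.9]
tool_rot: [-0.07, 0.998, 0.0, 0.0]
ft_force: [0.0, 0.2, 0.2]
finger_gap: 22.9
gripper_force: 29.5
```

```bash
python3 tip.py
```

```text
side tips [10. 11. 15. 24.] 3744 pos [528.6 381.5 -20.9] F [0.  0.2 0.2] gap 22.949943841260392
```

Emit:
send_rows:
  steps:
    - [15,[0,0,-0.05],0]
    - [15,[0,0,-0.2],0]
    - [15,[0,0,-0.36],0]
    - [15,[0,0,-0.44],0]
    - [15,[0,0,-0.44],0]

```text
time: 5.15
tool_pos: [530.5, 382.8, 94.8]
tool_rot: [-0.07, 0.998, 0.002, 0.004]
ft_force: [-0.1, -0.3, 0.1]
finger_gap: 23.0
gripper_force: 29.5
```

```bash
python3 g.py 526 -352 90 103; python3 tip.py;  python3 - <<'E'
from h import *
p=cv2.imread('last.png');u,v=px('side',(529,380,125)).round().astype(int);k=40
cv2.imwrite('pics/g4.png',cv2.resize(p[v-k:v+k,u-k:u+k],(480,480),interpolation=cv2.INTER_CUBIC))
E
```

```text
t 5.2 pos [530.5 382.8  94.8] psi 98.0 q6 -1.14 gap 23.0 F [-0.1 -0.3  0.1]
[526.0, -352.0, 90.0, 103.0] shift [0.4286, -2.908, 0.0049] turn -0.0552 rows 15
side tips [123. 125. 126. 128.] 1374 pos [530.5 382.8  94.8] F [-0.1 -0.3  0.1] gap 22.978607567846453
```

View pics/g4.png

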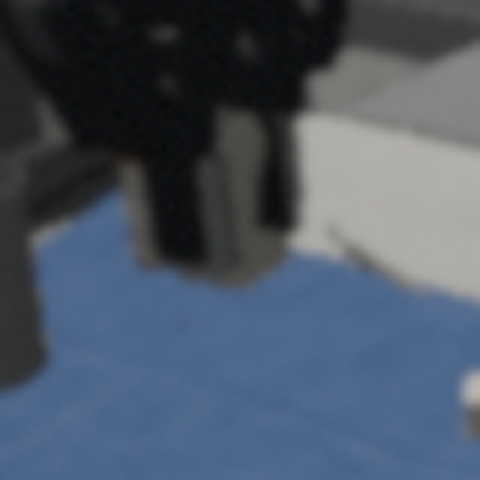

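Emit:
send_rows:
  steps:
    - [15,[0.145,-0.97,0],-0.05]
    - [15,[0.145,-0.97,0],-0.05]
    - [15,[0.145,-0.97,0],-0.05]
    - [15,[0.145,-0.97,0],-0.05]
    - [15,[0.145,-0.97,0],-0.05]

```text
time: 5.7
tool_pos: [525.0, 133.9, 87.2]
tool_rot: [-0.109, 0.994, -0.0, -0.002]
ft_force: [0.2, 0.2, 0.3]
finger_gap: 23.0
gripper_force: 29.5
```

```bash
python3 g.py 526 -352 90 103
```

```text
t 5.7 pos [525.  133.9  87.2] psi 102.5 q6 -1.61 gap 23.0 F [0.2 0.2 0.3]
[526.0, -352.0, 90.0, 103.0] shift [0.4174, -1.8985, -0.0099] turn -0.0054 rows 10
```

Emit:
send_rows:
  steps:
    - [15,[0.209,-0.95,-0.01],0]
    - [15,[0.209,-0.95,-0.01],0]
    - [15,[0.209,-0.95,-0.01],0]
    - [15,[0.209,-0.95,-0.01],0]
    - [15,[0.209,-0.95,-0.01],0]

```text
time: 6.2
tool_pos: [525.6, -109.0, 89.8]
tool_rot: [-0.109, 0.994, 0.0, -0.001]
ft_force: [0.5, -0.6, -0.5]
finger_gap: 22.9
gripper_force: 29.5
```

```bash
python3 g.py 526 -352 70 103
```

```text
t 6.2 pos [ 525.6 -109.    89.8] psi 102.5 q6 -2.06 gap 22.9 F [ 0.5 -0.6 -0.5]
[526.0, -352.0, 70.0, 103.0] shift [0.2084, -0.9494, 0.0786] turn -0.0057 rows 5
```

Emit:
send_rows:
  steps:
    - [15,[0.208,-0.95,0],0]
    - [15,[0.208,-0.95,0],0]
    - [15,[0.208,-0.95,0],0]
    - [15,[0.208,-0.95,0],0]
    - [15,[0.208,-0.95,0.05],0]

```text
time: 6.7
tool_pos: [527.3, -352.6, 78.8]
tool_rot: [-0.109, 0.994, -0.0, 0.0]
ft_force: [0.7, -0.0, 1.1]
finger_gap: 23.1
gripper_force: 29.5
```

Emit:
send_rows:
  steps:
    - [15,[0,0,0],0]
    - [15,[0,0,0],0]
    - [15,[0,0,0],0]

```text
time: 7.0
tool_pos: [527.7, -348.8, 78.2]
tool_rot: [-0.11, 0.994, 0.001, -0.0]
ft_force: [0.7, 0.6, -0.0]
finger_gap: 23.2
gripper_force: 29.6
```

```bash
python3 g.py 526 -352 10 103 526 -352 -10 103; python3 - <<'E'
from h import *
from station import capture
p,d=capture('top');u,v=px('top',(540,-350,30)).round().astype(int);k=32
cv2.imwrite('pics/g5.png',cv2.resize(p[v-k:v+k,u-k:u+k],(480,480),interpolation=cv2.INTER_CUBIC))
E
```

```text
t 7.0 pos [ 527.7 -348.8   78.2] psi 102.6 q6 -2.43 gap 23.2 F [ 0.7  0.6 -0. ]
[526.0, -352.0, 10.0, 103.0] shift [0.0091, -0.0116, 0.2727] turn -0.0046 rows 2
[526.0, -352.0, -10.0, 103.0] shift [0.009, -0.0117, 0.3527] turn -0.0046 rows 2
```

Emit:
send_rows:
  steps:
    - [15,[0.009,-0.01,0.15],0]
    - [15,[0.009,-0.01,0.27],0]
    - [15,[0.009,-0.01,0.32],0]
    - [15,[0.009,-0.01,0.34],0]
    - [15,[0.009,-0.01,0.34],0]

```text
time: 7.55
tool_pos: [526.6, -352.6, -5.3]
tool_rot: [-0.11, 0.994, -0.0, 0.0]
ft_force: [0.6, -0.5, -0.1]
finger_gap: 23.3
gripper_force: 29.6
```

Emit:
send_rows:
  steps:
    - [15,[0,0,0.004],0]
    - [15,[0,0,0.008],0]
    - [15,[0,0,0.008],0]

```text
time: 7.85
tool_pos: [526.5, -353.2, -7.1]
tool_rot: [-0.109, 0.994, -0.0, 0.001]
ft_force: [0.2, 0.1, -1.2]
finger_gap: 23.2
gripper_force: 29.6
```

Emit:
send_rows:
  steps:
    - [15,[0,0,0.006],0]
    - [15,[0,0,0.01],0]
    - [15,[0,0,0.01],0]

```text
time: 8.15
tool_pos: [526.0, -352.8, -10.8]
tool_rot: [-0.109, 0.994, 0.0, -0.0]
ft_force: [-1.0, -0.1, -0.3]
finger_gap: 23.4
gripper_force: 29.6
```

Emit:
send_rows:
  steps:
    - [15,[0,0,0.006],0]
    - [15,[0,0,0.006],0]
    - [15,[0,0,0.006],0]

```text
time: 8.45
tool_pos: [526.3, -353.1, -10.9]
tool_rot: [-0.109, 0.994, -0.0, 0.0]
ft_force: [-2.2, 2.0, 4.9]
finger_gap: 23.1
gripper_force: 30.3
```

Contact at 4.9 N. Release and rise.

Emit:
send_rows:
  steps:
    - [45,[0,0,-0.004],0]
    - [45,[0,0,-0.004],0]
    - [45,[0,0,-0.004],0]
    - [45,[0,0,-0.1],0]
    - [45,[0,0,-0.25],0]

```text
time: 8.95
tool_pos: [524.4, -351.6, 47.7]
tool_rot: [-0.109, 0.994, 0.002, -0.002]
ft_force: [0.7, -0.8, 1.2]
finger_gap: 45.1
gripper_force: 0.0
```

Emit:
send_rows:
  steps:
    - [50,[0.14,0.5,-0.45],0]
    - [50,[-0.14,1,-0.3],0]
    - [50,[-0.14,1,-0.3],0]
    - [50,[-0.14,1,-0.3],0.1]
    - [50,[-0.14,1,-0.3],0.1]

```text
time: 9.45
tool_pos: [505.9, -124.0, 121.1]
tool_rot: [-0.028, 1.0, 0.0, 0.0]
ft_force: [0.6, 1.3, 0.5]
finger_gap: 49.8
gripper_force: 0.0
```

```bash
cat > chk.py <<'E'
from h import *
import sys
from station import capture,finder
a=sys.argv;n=a[1];X=np.array([float(a[2]),float(a[3])])
for c in ('top','side'):
    p,d=capture(c);C=cloud(c,d);K,R,t=cm(c)
    m=(np.hypot(C[...,0]-X[0],C[...,1]-X[1])<28)&(C[...,2]>20)&(C[...,2]<90)&(d>0)
    print(c,m.sum(),'top',np.sort(C[...,2][m])[-4:].round() if m.any() else '','mean',C[m].mean(0).round(1) if m.any() else '')
    for f in (finder.tip_of,finder.boxes_of):
        print(' ',[(round(r['conf'],2),(R.T@(np.array(r['location'])-t)).round().tolist()) for r in f(c,n)][:4])
    if c=='top':
        u,v=px(c,(X[0]+15,X[1],20)).round().astype(int);k=24
        cv2.imwrite(a[4],cv2.resize(p[v-k:v+k,u-k:u+k],(400,400),interpolation=cv2.INTER_CUBIC))
E
python3 chk.py molar_carving 526 -352 pics/m1.png; python3 g.py 420.5 353 40 108 420.5 353 40 18
```

```text
top 67 top [60. 60. 61. 62.] mean [ 524.6 -352.1   47.8]
  [(0.49, [528.0, -348.0, 11.0])]
  [(0.62, [521.0, -347.0, 54.0])]
side 70 top [58. 58. 59. 60.] mean [ 525.2 -347.6   41.5]
  [(0.48, [529.0, -352.0, 17.0]), (0.34, [515.0, -142.0, 11.0])]
  [(0.5, [526.0, 266.0, 18.0]), (0.41, [527.0, -343.0, 36.0])]
t 9.8 pos [ 506.2 -126.5  120.4] psi 93.5 q6 -1.95 gap 50.2 F [ 0.3  0.3 -0.4]
[420.5, 353.0, 40.0, 108.0] shift [0.225, 1.9353, 0.3215] turn -0.1612 rows 10
[420.5, 353.0, 40.0, 18.0] shift [0.225, 1.9353, 0.3215] turn 0.8388 rows 10
```

View pics/m1.png

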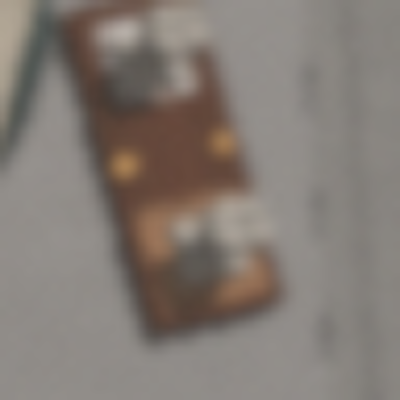

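Emit:
send_rows:
  steps:
    - [50,[0.11,0.96,0.05],-0.16]
    - [50,[0.11,0.96,0.05],-0.16]
    - [50,[0.11,0.96,0.05],-0.16]
    - [50,[0.11,0.96,0.05],-0.16]
    - [50,[0.11,0.96,0.05],-0.16]

```text
time: 10.25
tool_pos: [463.7, 113.0, 107.7]
tool_rot: [-0.155, 0.988, 0.0, -0.0]
ft_force: [-0.1, 1.1, 0.2]
finger_gap: 50.4
gripper_force: 0.0
```

```bash
python3 g.py 420.5 353 70 108
```

```text
t 10.2 pos [463.7 113.  107.7] psi 107.8 q6 -1.72 gap 50.4 F [-0.1  1.1  0.2]
[420.5, 353.0, 70.0, 108.0] shift [-0.1295, 0.9669, 0.151] turn -0.0019 rows 5
```

Emit:
send_rows:
  steps:
    - [50,[-0.13,0.967,0.15],0]
    - [50,[-0.13,0.967,0.15],0]
    - [50,[-0.13,0.967,0.15],0]
    - [50,[-0.13,0.967,0.15],0]
    - [50,[-0.13,0.967,0.15],0]

```text
time: 10.75
tool_pos: [420.9, 353.1, 69.8]
tool_rot: [-0.155, 0.988, -0.0, -0.0]
ft_force: [0.2, 0.1, 0.2]
finger_gap: 50.4
gripper_force: 0.0
```

Emit:
send_rows:
  steps:
    - [50,[0,0,0],0]
    - [50,[0,0,0],0]
    - [50,[0,0,0],0]

```text
time: 11.05
tool_pos: [421.5, 350.7, 70.6]
tool_rot: [-0.155, 0.988, -0.0, -0.0]
ft_force: [-0.1, 0.4, 0.1]
finger_gap: 50.5
gripper_force: 0.0
```

```bash
python3 g.py 420.5 353 5 108 420.5 353 -23 108
```

```text
t 11.1 pos [421.5 350.7  70.6] psi 107.8 q6 -1.25 gap 50.5 F [-0.1  0.4  0.1]
[420.5, 353.0, 5.0, 108.0] shift [0.0011, 0.01, 0.2623] turn -0.0021 rows 2
[420.5, 353.0, -23.0, 108.0] shift [0.001, 0.0101, 0.3743] turn -0.0021 rows 2
```

Emit:
send_rows:
  steps:
    - [50,[0,0.004,0.15],0]
    - [50,[0,0.004,0.26],0]
    - [50,[0,0.004,0.32],0]
    - [50,[0,0.004,0.348],0]
    - [50,[0,0.004,0.348],0]

```text
time: 11.55
tool_pos: [420.7, 352.5, -16.2]
tool_rot: [-0.155, 0.988, -0.0, -0.0]
ft_force: [0.3, 1.1, 0.4]
finger_gap: 49.9
gripper_force: 0.0
```

```bash
python3 tip.py; python3 g.py
```

```text
side tips [10. 18. 23. 30.] 3224 pos [420.7 352.5 -16.2] F [0.3 1.1 0.4] gap 49.89166732588533
t 11.6 pos [421.1 353.1 -15.2] psi 107.9 q6 -1.25 gap 49.7 F [ 1.  -0.1  0.4]
```

Emit:
send_rows:
  steps:
    - [50,[0,0,0.015],0]
    - [50,[0,0,0.028],0]
    - [15,[0,0,0.028],0]
    - [15,[0,0,0.028],0]
    - [15,[0,0,0.028],0]

```text
time: 12.1
tool_pos: [420.5, 353.3, -22.9]
tool_rot: [-0.156, 0.988, 0.0, 0.0]
ft_force: [-0.1, 0.4, 1.2]
finger_gap: 23.2
gripper_force: 29.8
```

Emit:
send_rows:
  steps:
    - [15,[0,0,0],0]
    - [15,[0,0,0],0]
    - [15,[0,0,0],0]
    - [15,[0,0,0],0]

```text
time: 12.5
tool_pos: [420.5, 353.4, -22.9]
tool_rot: [-0.156, 0.988, 0.0, 0.0]
ft_force: [-0.7, 0.1, 3.6]
finger_gap: 23.7
gripper_force: 30.0
```

```bash
python3 tip.py
```

```text
side tips [ 9. 11. 16. 24.] 3240 pos [420.5 353.4 -22.9] F [-0.7  0.1  3.6] gap 23.67880464809783
```

Emit:
send_rows:
  steps:
    - [15,[0,0,-0.05],0]
    - [15,[0,0,-0.2],0]
    - [15,[0,0,-0.36],0]
    - [15,[0,0,-0.46],0]
    - [15,[0,0,-0.46],0]

```text
time: 13.05
tool_pos: [422.3, 354.5, 97.2]
tool_rot: [-0.156, 0.988, 0.002, 0.004]
ft_force: [-0.5, 0.2, -0.1]
finger_gap: 23.2
gripper_force: 29.7
```

```bash
python3 tip.py;python3 g.py 541 -33 90 97
```

```text
side tips [127. 128. 129. 131.] 954 pos [422.3 354.5  97.2] F [-0.5  0.2 -0.1] gap 23.223576774306167
t 13.1 pos [421.2 353.8  94.4] psi 107.9 q6 -1.25 gap 23.4 F [ 0.2  0.9 -1.5]
[541.0, -33.0, 90.0, 97.0] shift [0.0205, -1.6194, 0.0152] turn 0.1214 rows 9
```

Emit:
send_rows:
  steps:
    - [15,[0.01,-0.81,0],0.12]
    - [15,[0.01,-0.81,0],0.12]
    - [15,[0.01,-0.81,0],0.12]
    - [15,[0.01,-0.81,0],0.12]
    - [15,[0.01,-0.81,0],0.12]

```text
time: 13.6
tool_pos: [480.6, 154.7, 90.3]
tool_rot: [-0.059, 0.998, -0.001, -0.001]
ft_force: [0.3, -0.3, -0.9]
finger_gap: 23.0
gripper_force: 29.7
```

```bash
python3 g.py 541 -33 70 97
```

```text
t 13.6 pos [480.6 154.7  90.3] psi 96.8 q6 -1.45 gap 23.0 F [ 0.3 -0.3 -0.9]
[541.0, -33.0, 70.0, 97.0] shift [-0.1516, -0.7738, 0.0823] turn -0.0024 rows 4
```

Emit:
send_rows:
  steps:
    - [15,[-0.152,-0.774,0],0]
    - [15,[-0.152,-0.774,0],0]
    - [15,[-0.152,-0.774,0],0]
    - [15,[-0.152,-0.774,0.08],0]
    - [15,[-0.152,-0.774,0.08],0]

```text
time: 14.1
tool_pos: [540.6, -31.5, 67.9]
tool_rot: [-0.06, 0.998, 0.0, -0.003]
ft_force: [-0.8, 1.3, -0.5]
finger_gap: 23.0
gripper_force: 29.8
```

Emit:
send_rows:
  steps:
    - [15,[0,0,0],0]
    - [15,[0,0,0],0]
    - [15,[0,0,0],0]

```text
time: 14.4
tool_pos: [541.9, -26.1, 72.0]
tool_rot: [-0.063, 0.998, 0.0, 0.0]
ft_force: [0.9, 0.3, -0.6]
finger_gap: 23.0
gripper_force: 29.8
```

```bash
python3 g.py 541 -33 -9 97
```

```text
t 14.4 pos [541.9 -26.1  72. ] psi 97.2 q6 -1.81 gap 23.0 F [ 0.9  0.3 -0.6]
[541.0, -33.0, -9.0, 97.0] shift [0.0072, -0.0269, 0.3242] turn 0.0027 rows 2
```

Emit:
send_rows:
  steps:
    - [15,[0,0,0.1],0]
    - [15,[0,0,0.1],0]
    - [15,[0,0,0.1],0]
    - [15,[0,0,0.1],0]
    - [15,[0,0,0.1],0]

```text
time: 14.9
tool_pos: [542.6, -27.4, 48.0]
tool_rot: [-0.062, 0.998, -0.0, 0.001]
ft_force: [0.4, -0.3, -0.2]
finger_gap: 23.2
gripper_force: 29.8
```

```bash
python3 g.py 541 -33 -9 97
```

```text
t 14.9 pos [542.6 -27.4  48. ] psi 97.1 q6 -1.81 gap 23.2 F [ 0.4 -0.3 -0.2]
[541.0, -33.0, -9.0, 97.0] shift [0.0095, -0.0212, 0.2279] turn 0.0016 rows 2
```

Emit:
send_rows:
  steps:
    - [15,[0.009,-0.021,0.1],0]
    - [15,[0.009,-0.021,0.18],0]
    - [15,[0.009,-0.021,0.22],0]
    - [15,[0.009,-0.021,0.232],0]
    - [15,[0.009,-0.021,0.232],0]

```text
time: 15.4
tool_pos: [540.7, -33.0, -10.8]
tool_rot: [-0.062, 0.998, 0.0, 0.0]
ft_force: [0.6, 0.5, 0.2]
finger_gap: 23.1
gripper_force: 29.8
```

Emit:
send_rows:
  steps:
    - [15,[0,0,0.006],0]
    - [15,[0,0,0.008],0]
    - [15,[0,0,0.008],0]

```text
time: 15.7
tool_pos: [540.8, -33.1, -12.7]
tool_rot: [-0.062, 0.998, -0.0, 0.0]
ft_force: [0.6, -0.5, -1.4]
finger_gap: 23.4
gripper_force: 29.8
```

```bash
python3 g.py 541 -33 -13 97
```

```text
t 15.7 pos [540.8 -33.1 -12.7] psi 97.1 q6 -1.82 gap 23.4 F [ 0.6 -0.5 -1.4]
[541.0, -33.0, -13.0, 97.0] shift [-0.001, 0.0002, 0.0013] turn 0.0015 rows 1
```

Emit:
send_rows:
  steps:
    - [15,[0,0,0.005],0]
    - [15,[0,0,0.005],0]
    - [15,[0,0,0.005],0]

```text
time: 16.0
tool_pos: [540.9, -33.1, -13.0]
tool_rot: [-0.062, 0.998, -0.0, 0.0]
ft_force: [-4.0, -0.1, 8.8]
finger_gap: 23.1
gripper_force: 30.7
```

Contact. Release, rise, and head toward the premolar.

Emit:
send_rows:
  steps:
    - [45,[0,0,-0.004],0]
    - [45,[0,0,-0.004],0]
    - [45,[0,0,-0.004],0]
    - [45,[0,0,-0.1],0]
    - [45,[0,0,-0.28],0]

```text
time: 16.5
tool_pos: [537.6, -32.8, 52.4]
tool_rot: [-0.062, 0.998, 0.001, -0.004]
ft_force: [0.9, -0.1, -0.2]
finger_gap: 45.1
gripper_force: 0.0
```

Emit:
send_rows:
  steps:
    - [50,[0,0,-0.25],0]
    - [50,[0.32,0.9,-0.25],0]
    - [50,[0.32,0.9,-0.25],0]
    - [50,[0.32,0.9,-0.25],0]
    - [50,[0.32,0.9,-0.25],0]

```text
time: 17.0
tool_pos: [449.5, 146.7, 116.1]
tool_rot: [-0.062, 0.998, 0.0, 0.0]
ft_force: [0.3, 1.1, 1.1]
finger_gap: 50.1
gripper_force: 0.0
```

```bash
python3 chk.py canine_carving 541 -33 pics/c1.png; python3 g.py 420 248.5 70 95
```

```text
top 42 top [68. 70. 71. 73.] mean [536.8 -34.4  50.2]
  [(0.41, [540.0, -33.0, 13.0]), (0.23, [524.0, -353.0, 13.0])]
  [(0.53, [538.0, -33.0, 24.0])]
side 104 top [66. 67. 67. 70.] mean [538.1 -28.9  42. ]
  [(0.68, [559.0, 148.0, 3.0]), (0.61, [540.0, -28.0, 11.0])]
  []
t 17.3 pos [451.  144.6 115.8] psi 97.1 q6 -1.46 gap 50.0 F [ 0.1 -0.8  0.7]
[420.0, 248.5, 70.0, 95.0] shift [0.0717, 0.4278, 0.1832] turn 0.0231 rows 3
```

Emit:
send_rows:
  steps:
    - [48,[0.072,0.428,0.18],0.023]
    - [48,[0.072,0.428,0.18],0.023]
    - [48,[0.072,0.428,0.18],0.023]
    - [48,[0.072,0.428,0.18],0.023]
    - [48,[0.072,0.428,0.18],0.023]

```text
time: 17.8
tool_pos: [420.3, 248.2, 70.9]
tool_rot: [-0.044, 0.999, -0.0, -0.0]
ft_force: [0.2, -0.1, 1.6]
finger_gap: 48.2
gripper_force: 0.0
```

Emit:
send_rows:
  steps:
    - [48,[0,0,0],0]
    - [48,[0,0,0],0]
    - [48,[0,0,0],0]

```text
time: 18.1
tool_pos: [420.1, 248.6, 71.4]
tool_rot: [-0.043, 0.999, 0.0, 0.0]
ft_force: [-0.2, 0.3, -0.5]
finger_gap: 48.0
gripper_force: 0.0
```

```bash
python3 g.py 420 248.5 -16 95
```

```text
t 18.1 pos [420.1 248.6  71.4] psi 95.0 q6 -1.2 gap 48.0 F [-0.2  0.3 -0.5]
[420.0, 248.5, -16.0, 95.0] shift [0.0008, -0.0005, 0.3498] turn -0.0003 rows 2
```

Emit:
send_rows:
  steps:
    - [48,[0,0,0.15],0]
    - [48,[0,0,0.26],0]
    - [48,[0,0,0.32],0]
    - [48,[0,0,0.348],0]
    - [48,[0,0,0.348],0]

```text
time: 18.6
tool_pos: [419.3, 248.9, -16.5]
tool_rot: [-0.044, 0.999, -0.0, -0.001]
ft_force: [0.2, 0.5, 0.6]
finger_gap: 47.9
gripper_force: 0.0
```

Emit:
send_rows:
  steps:
    - [48,[0,0,0.015],0]
    - [48,[0,0,0.028],0]
    - [48,[0,0,0.028],0]
    - [48,[0,0,0.028],0]

```text
time: 19.0
tool_pos: [419.7, 249.4, -22.7]
tool_rot: [-0.044, 0.999, 0.0, 0.0]
ft_force: [1.1, -0.5, 1.0]
finger_gap: 47.9
gripper_force: 0.0
```

```bash
python3 tip.py;python3 g.py
```

```text
side tips [11. 14. 18. 26.] 2874 pos [419.7 249.4 -22.7] F [ 1.1 -0.5  1. ] gap 47.866620859054954
t 19.1 pos [419.7 249.4 -22.6] psi 95.1 q6 -1.2 gap 47.8 F [-0.5 -0.1 -0.2]
```

Emit:
send_rows:
  steps:
    - [15,[0,0,0],0]
    - [15,[0,0,0],0]
    - [15,[0,0,0],0]
    - [15,[0,0,0],0]
    - [15,[0,0,0],0]

```text
time: 19.55
tool_pos: [419.8, 249.5, -22.4]
tool_rot: [-0.044, 0.999, 0.0, 0.0]
ft_force: [-2.1, -0.5, 4.8]
finger_gap: 25.6
gripper_force: 29.2
```

Emit:
send_rows:
  steps:
    - [15,[0,0,0],0]
    - [15,[0,0,-0.03],0]
    - [15,[0,0,-0.06],0]
    - [15,[0,0,-0.06],0]
    - [15,[0,0,-0.06],0]

```text
time: 20.05
tool_pos: [419.7, 249.4, -7.7]
tool_rot: [-0.044, 0.999, 0.0, 0.0]
ft_force: [-0.3, 0.3, -0.0]
finger_gap: 25.5
gripper_force: 29.5
```

```bash
python3 tip.py;python3 - <<'E'
from h import *
p=cv2.imread('last.png');u,v=px('side',(420,248,30)).round().astype(int);k=26
cv2.imwrite('pics/p1.png',cv2.resize(p[v-k:v+k,u-k:u+k],(416,416),interpolation=cv2.INTER_CUBIC))
E
```

```text
side tips [22. 25. 28. 35.] 2665 pos [419.7 249.4  -7.7] F [-0.3  0.3 -0. ] gap 25.45828563731416
```

View pics/p1.png

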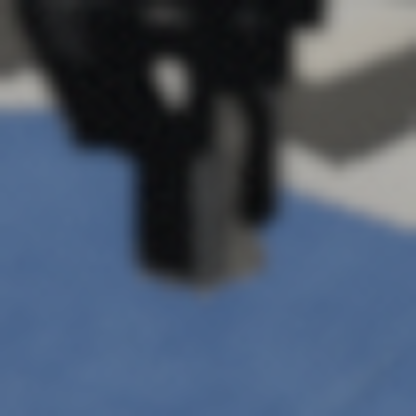

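Emit:
send_rows:
  steps:
    - [15,[0,0,-0.12],0]
    - [15,[0,0,-0.24],0]
    - [15,[0,0,-0.36],0]
    - [15,[0,0,-0.4],0]
    - [15,[0,0,-0.4],0]

```text
time: 20.6
tool_pos: [420.2, 249.6, 93.0]
tool_rot: [-0.044, 0.999, 0.001, 0.001]
ft_force: [-0.2, -0.2, -1.0]
finger_gap: 25.6
gripper_force: 29.6
```

```bash
python3 g.py 556 -232 90 92
```

```text
t 20.6 pos [420.2 249.6  93. ] psi 95.1 q6 -1.2 gap 25.6 F [-0.2 -0.2 -1. ]
[556.0, -232.0, 90.0, 92.0] shift [-0.3713, -1.967, 0.0107] turn 0.034 rows 11
```

Emit:
send_rows:
  steps:
    - [15,[-0.03,-0.15,0],0]
    - [15,[-0.06,-0.32,0],0]
    - [15,[-0.09,-0.49,0],0]
    - [15,[-0.12,-0.66,0],0]
    - [15,[-0.15,-0.83,0],0.034]

```text
time: 21.1
tool_pos: [474.2, 44.2, 89.6]
tool_rot: [-0.017, 1.0, 0.0, -0.002]
ft_force: [0.8, -0.4, 0.8]
finger_gap: 25.8
gripper_force: 29.6
```

Emit:
send_rows:
  steps:
    - [15,[-0.035,-0.18,0],0]
    - [15,[-0.07,-0.36,0],0]
    - [15,[-0.105,-0.54,0],0]
    - [15,[-0.14,-0.72,0],0]
    - [15,[-0.17,-0.89,0],0]

```text
time: 21.6
tool_pos: [524.5, -176.7, 89.3]
tool_rot: [-0.017, 1.0, 0.001, -0.002]
ft_force: [1.2, 0.1, 0.1]
finger_gap: 25.6
gripper_force: 29.6
```

Emit:
send_rows:
  steps:
    - [15,[-0.03,-0.15,0],0]
    - [15,[-0.04,-0.2,0],0]
    - [15,[-0.04,-0.2,0],0]
    - [15,[-0.04,-0.2,0],0]
    - [15,[-0.04,-0.2,0],0]

```text
time: 22.1
tool_pos: [536.9, -222.9, 91.5]
tool_rot: [-0.018, 1.0, 0.0, -0.0]
ft_force: [-0.6, 0.4, -0.0]
finger_gap: 25.5
gripper_force: 29.6
```

```bash
python3 g.py 556 -232 -8 92
```

```text
t 22.1 pos [ 536.9 -222.9   91.5] psi 92.1 q6 -2.06 gap 25.5 F [-0.6  0.4 -0. ]
[556.0, -232.0, -8.0, 92.0] shift [-0.0752, -0.0394, 0.3977] turn 0.0011 rows 3
```

Emit:
send_rows:
  steps:
    - [15,[-0.075,-0.039,0.1],0]
    - [15,[-0.075,-0.039,0.2],0]
    - [15,[-0.075,-0.039,0.3],0]
    - [15,[-0.075,-0.039,0.37],0]
    - [15,[-0.075,-0.039,0.39],0]

```text
time: 22.6
tool_pos: [554.9, -231.6, -8.0]
tool_rot: [-0.018, 1.0, 0.001, -0.002]
ft_force: [-0.3, 1.3, -0.7]
finger_gap: 25.7
gripper_force: 29.6
```

Emit:
send_rows:
  steps:
    - [15,[0,0,0],0]
    - [15,[0,0,0],0]
    - [15,[0,0,0],0]

```text
time: 22.9
tool_pos: [557.1, -233.8, -3.9]
tool_rot: [-0.018, 1.0, -0.001, 0.001]
ft_force: [0.4, -0.8, -0.7]
finger_gap: 26.0
gripper_force: 29.6
```

```bash
python3 g.py 556 -232 -12.5 92
```

```text
t 22.9 pos [ 557.1 -233.8   -3.9] psi 92.0 q6 -2.06 gap 26.0 F [ 0.4 -0.8 -0.7]
[556.0, -232.0, -12.5, 92.0] shift [0.0042, 0.0075, 0.0343] turn 0.0002 rows 1
```

Emit:
send_rows:
  steps:
    - [15,[0,0.003,0.012],0]
    - [15,[0,0.003,0.02],0]
    - [15,[0,0.003,0.024],0]
    - [15,[0,0.003,0.024],0]

```text
time: 23.3
tool_pos: [556.0, -232.9, -11.8]
tool_rot: [-0.017, 1.0, 0.0, -0.0]
ft_force: [-0.1, 0.5, 0.2]
finger_gap: 25.8
gripper_force: 29.6
```

Emit:
send_rows:
  steps:
    - [15,[0,0,0.004],0]
    - [15,[0,0,0.004],0]
    - [15,[0,0,0.004],0]

```text
time: 23.6
tool_pos: [556.3, -233.0, -12.3]
tool_rot: [-0.017, 1.0, -0.0, 0.0]
ft_force: [-0.9, -0.5, 2.4]
finger_gap: 26.0
gripper_force: 30.0
```

Emit:
send_rows:
  steps:
    - [15,[0,0,0.003],0]
    - [15,[0,0,0.003],0]
    - [15,[0,0,0.003],0]

```text
time: 23.9
tool_pos: [556.4, -233.0, -12.4]
tool_rot: [-0.017, 1.0, -0.0, 0.0]
ft_force: [-3.1, 0.9, 6.6]
finger_gap: 26.0
gripper_force: 30.8
```

Emit:
send_rows:
  steps:
    - [45,[0,0,0],0]
    - [45,[0,0,0],0]
    - [45,[0,0,0],0]
    - [45,[0,0,-0.1],0]
    - [45,[0,0,-0.28],0]

```text
time: 24.4
tool_pos: [553.7, -231.8, 53.2]
tool_rot: [-0.017, 1.0, 0.002, -0.004]
ft_force: [0.2, -0.1, 0.1]
finger_gap: 45.2
gripper_force: 0.0
```

Emit:
send_rows:
  steps:
    - [50,[0,0,-0.25],0]
    - [50,[0,0.9,-0.25],0]
    - [50,[0,0.9,-0.25],0]
    - [50,[0,0.9,-0.25],0]
    - [50,[0,0.9,-0.25],0]

```text
time: 24.9
tool_pos: [548.8, -31.6, 117.9]
tool_rot: [-0.017, 1.0, 0.0, 0.0]
ft_force: [0.7, 0.7, 0.5]
finger_gap: 49.9
gripper_force: 0.0
```

```bash
python3 chk.py premolar_carving 556 -232 pics/p2.png; python3 g.py 558.5 151 80 72
```

```text
top 50 top [59. 60. 60. 60.] mean [ 554.6 -232.2   43. ]
  [(0.64, [560.0, -233.0, 16.0])]
  []
side 64 top [56. 57. 57. 57.] mean [ 555.7 -229.3   39.4]
  [(0.5, [551.0, -230.0, 17.0]), (0.47, [558.0, -233.0, 10.0])]
  [(0.49, [527.0, -345.0, 37.0]), (0.45, [551.0, -223.0, 32.0])]
t 25.2 pos [549.2 -34.1 117.6] psi 92.0 q6 -1.73 gap 50.0 F [ 1.1 -0.5  0.8]
[558.5, 151.0, 80.0, 72.0] shift [-0.0625, 0.7389, 0.1503] turn 0.2217 rows 4
```

Emit:
send_rows:
  steps:
    - [50,[-0.062,0.739,0.15],0.22]
    - [50,[-0.062,0.739,0.15],0.22]
    - [50,[-0.062,0.739,0.15],0.22]
    - [50,[-0.062,0.739,0.15],0.22]
    - [50,[-0.062,0.739,0.15],0.22]

```text
time: 25.7
tool_pos: [557.4, 155.1, 78.3]
tool_rot: [0.153, 0.988, 0.0, -0.002]
ft_force: [0.2, -0.4, -0.9]
finger_gap: 50.0
gripper_force: 0.0
```

Emit:
send_rows:
  steps:
    - [50,[0,0,0],0]
    - [50,[0,0,0],0]
    - [50,[0,0,0],0]

```text
time: 26.0
tool_pos: [558.8, 150.1, 80.7]
tool_rot: [0.156, 0.988, 0.0, 0.0]
ft_force: [-1.2, -0.3, -0.2]
finger_gap: 50.3
gripper_force: 0.0
```

```bash
python3 g.py 558.5 151.5 -16 72
```

```text
t 26.0 pos [558.8 150.1  80.7] psi 72.0 q6 -1.06 gap 50.3 F [-1.2 -0.3 -0.2]
[558.5, 151.5, -16.0, 72.0] shift [0.0033, 0.005, 0.387] turn 0.0005 rows 2
```

Emit:
send_rows:
  steps:
    - [50,[0,0.004,0.15],0]
    - [50,[0,0.004,0.27],0]
    - [50,[0,0.004,0.35],0]
    - [50,[0,0.004,0.385],0]
    - [50,[0,0.004,0.385],0]

```text
time: 26.5
tool_pos: [558.2, 151.8, -16.7]
tool_rot: [0.155, 0.988, -0.0, -0.001]
ft_force: [0.9, 0.7, -0.6]
finger_gap: 50.1
gripper_force: 0.0
```

Emit:
send_rows:
  steps:
    - [50,[0,0,0.015],0]
    - [50,[0,0,0.026],0]
    - [50,[0,0,0.026],0]
    - [15,[0,0,0.026],0]
    - [15,[0,0,0.026],0]

```text
time: 27.0
tool_pos: [558.9, 152.9, -21.8]
tool_rot: [0.155, 0.988, 0.0, 0.0]
ft_force: [-1.1, -0.8, 1.7]
finger_gap: 23.0
gripper_force: 29.3
```

Emit:
send_rows:
  steps:
    - [15,[0,0,0],0]
    - [15,[0,0,0],0]
    - [15,[0,0,0],0]
    - [15,[0,0,0],0]
    - [15,[0,0,0],0]

```text
time: 27.5
tool_pos: [559.0, 152.9, -21.8]
tool_rot: [0.155, 0.988, 0.0, 0.0]
ft_force: [-0.6, -0.4, 5.0]
finger_gap: 23.4
gripper_force: 29.9
```

```bash
python3 g.py
```

```text
t 27.5 pos [559.  152.9 -21.8] psi 72.2 q6 -1.06 gap 23.4 F [-0.6 -0.4  5. ]
```

Emit:
send_rows:
  steps:
    - [15,[0,0,-0.05],0]
    - [15,[0,0,-0.2],0]
    - [15,[0,0,-0.36],0]
    - [15,[0,0,-0.46],0]
    - [15,[0,0,-0.46],0]

```text
time: 28.0
tool_pos: [560.9, 153.2, 98.0]
tool_rot: [0.155, 0.988, 0.002, 0.004]
ft_force: [0.2, -0.0, 0.1]
finger_gap: 23.1
gripper_force: 29.5
```

```bash
python3 g.py 513 -143 95 103; python3 tip.py; python3 - <<'E'
from h import *
p=cv2.imread('last.png');u,v=px('side',(559,152,135)).round().astype(int);k=30
cv2.imwrite('pics/i1.png',cv2.resize(p[max(0,v-k):v+k,u-k:u+k],None,fx=7,fy=7,interpolation=cv2.INTER_CUBIC))
E
```

```text
t 28.0 pos [560.9 153.2  98. ] psi 72.2 q6 -1.06 gap 23.1 F [ 0.2 -0.   0.1]
[513.0, -143.0, 95.0, 103.0] shift [-0.1799, -1.1867, 0.0082] turn -0.3422 rows 7
side tips [129. 130. 131. 134.] 851 pos [560.9 153.2  98. ] F [ 0.2 -0.   0.1] gap 23.12496174946363
```

Emit:
send_rows:
  steps:
    - [15,[-0.028,-0.18,0],-0.07]
    - [15,[-0.055,-0.36,0],-0.14]
    - [15,[-0.083,-0.54,0],-0.21]
    - [15,[-0.11,-0.72,0],-0.28]
    - [15,[-0.137,-0.9,0],-0.34]

```text
time: 28.55
tool_pos: [520.8, -73.4, 90.9]
tool_rot: [-0.114, 0.994, 0.001, -0.001]
ft_force: [0.1, 0.1, -0.1]
finger_gap: 23.1
gripper_force: 29.6
```

Emit:
send_rows:
  steps:
    - [15,[0,0,0],0]
    - [15,[0,0,0],0]
    - [15,[0,0,0],0]

```text
time: 28.85
tool_pos: [522.0, -71.0, 91.6]
tool_rot: [-0.111, 0.994, 0.0, -0.001]
ft_force: [0.5, 0.1, -0.1]
finger_gap: 23.0
gripper_force: 29.6
```

```bash
python3 g.py 513 -143 80 103
```

```text
t 28.9 pos [522.  -71.   91.6] psi 102.8 q6 -2.0 gap 23.0 F [ 0.5  0.1 -0.1]
[513.0, -143.0, 80.0, 103.0] shift [0.0988, -0.2728, 0.0463] turn -0.0022 rows 2
```

Emit:
send_rows:
  steps:
    - [15,[0.05,-0.136,0.02],0]
    - [15,[0.099,-0.273,0.046],0]
    - [15,[0.099,-0.273,0.1],0]
    - [15,[0.099,-0.273,0.1],0]
    - [15,[0.099,-0.273,0.1],0]

```text
time: 29.35
tool_pos: [513.4, -142.3, 67.1]
tool_rot: [-0.112, 0.994, 0.001, -0.001]
ft_force: [0.3, -0.7, 0.8]
finger_gap: 23.5
gripper_force: 29.6
```

Emit:
send_rows:
  steps:
    - [15,[0,0,0],0]
    - [15,[0,0,0],0]
    - [15,[0,0,0],0]

```text
time: 29.65
tool_pos: [513.8, -143.5, 68.1]
tool_rot: [-0.112, 0.994, -0.0, 0.0]
ft_force: [0.2, 0.4, -0.2]
finger_gap: 23.2
gripper_force: 29.6
```

```bash
python3 g.py 513 -143 -9 103
```

```text
t 29.6 pos [ 513.8 -143.5   68.1] psi 102.9 q6 -2.14 gap 23.2 F [ 0.2  0.4 -0.2]
[513.0, -143.0, -9.0, 103.0] shift [0.0028, 0.0026, 0.3082] turn -0.0016 rows 2
```

Emit:
send_rows:
  steps:
    - [15,[0.002,0.002,0.12],0]
    - [15,[0.002,0.002,0.22],0]
    - [15,[0.002,0.002,0.28],0]
    - [15,[0.002,0.002,0.304],0]
    - [15,[0.002,0.002,0.304],0]

```text
time: 30.15
tool_pos: [512.7, -143.5, -8.7]
tool_rot: [-0.111, 0.994, 0.0, -0.0]
ft_force: [1.3, -0.2, 0.5]
finger_gap: 22.7
gripper_force: 29.6
```

Emit:
send_rows:
  steps:
    - [15,[0,0,0.006],0]
    - [15,[0,0,0.01],0]
    - [15,[0,0,0.01],0]

```text
time: 30.45
tool_pos: [513.2, -143.7, -10.2]
tool_rot: [-0.111, 0.994, -0.0, 0.001]
ft_force: [-1.1, 0.5, -0.3]
finger_gap: 23.4
gripper_force: 29.6
```

Emit:
send_rows:
  steps:
    - [15,[0,0,0.006],0]
    - [15,[0,0,0.006],0]
    - [15,[0,0,0.006],0]

```text
time: 30.75
tool_pos: [513.3, -143.8, -11.8]
tool_rot: [-0.111, 0.994, -0.0, 0.001]
ft_force: [0.4, 0.2, 4.4]
finger_gap: 22.9
gripper_force: 30.1
```

Emit:
send_rows:
  steps:
    - [15,[0,0,0.003],0]
    - [15,[0,0,0.003],0]
    - [15,[0,0,0.003],0]

```text
time: 31.05
tool_pos: [513.3, -143.8, -11.9]
tool_rot: [-0.111, 0.994, -0.0, 0.001]
ft_force: [-3.6, 0.9, 10.3]
finger_gap: 23.5
gripper_force: 30.7
```

Emit:
send_rows:
  steps:
    - [45,[0,0,-0.003],0]
    - [45,[0,0,-0.003],0]
    - [45,[0,0,-0.003],0]
    - [45,[0,0,-0.1],0]
    - [45,[0,0,-0.28],0]

```text
time: 31.55
tool_pos: [510.1, -142.6, 53.6]
tool_rot: [-0.111, 0.994, 0.002, -0.004]
ft_force: [-0.3, 0.4, 0.1]
finger_gap: 45.2
gripper_force: 0.0
```

Emit:
send_rows:
  steps:
    - [50,[0,0,-0.3],0]
    - [50,[0,1,-0.3],0]
    - [50,[0,1,-0.3],0]
    - [50,[0,1,-0.3],0]
    - [50,[0,1,-0.3],0]

```text
time: 32.05
tool_pos: [467.8, 52.1, 126.8]
tool_rot: [-0.111, 0.994, 0.0, 0.0]
ft_force: [0.3, 0.3, 0.2]
finger_gap: 50.0
gripper_force: 0.0
```

Emit:
send_rows:
  steps:
    - [50,[0,0.6,0],0]
    - [50,[0,0.6,0],0]
    - [50,[0,0.6,0],0]
    - [50,[0,0.6,0],0]
    - [50,[0,0.6,0],0]

```text
time: 32.55
tool_pos: [435.0, 197.4, 126.4]
tool_rot: [-0.113, 0.994, -0.0, -0.0]
ft_force: [-0.0, -0.3, 1.3]
finger_gap: 50.3
gripper_force: 0.0
```

```bash
python3 chk.py incisor_carving 513 -143 pics/x.png; python3 - <<'E'
from h import *
from station import capture
a=[];b=[]
p,d=capture('top');C=cloud('top',d)
# carving vs master crown centroid: expected separation 76 mm along plinth yaw
for n,s,w in (('inc',(513,-143),13),('can',(541,-33),7),('pre',(556,-232),0),('mol',(526,-352),13)):
    s=np.array(s);e=np.array([np.cos(np.radians(w)),np.sin(np.radians(w))]);c=[]
    for M in (s,s+76*e):
        m=(np.hypot(C[...,0]-M[0],C[...,1]-M[1])<30)&(C[...,2]>25)&(C[...,2]<90)&(d>0);c.append(C[m].mean(0)[:2])
    v=c[1]-c[0];print(n,np.array(c).round(1).tolist(),'along',round(v@e,1),'across',round(v@[-e[1],e[0]],1))
u,v=px('top',(560,-190,20)).round().astype(int)
g=cv2.resize(p[v-32:v+32,u-75:u+75],(800,341),interpolation=cv2.INTER_CUBIC)
for x,y in((513,-143),(541,-33),(556,-232),(526,-352)):
    q=(px('top',(x,y,12))-[u-75,v-32]+.5)*5.333;cv2.circle(g,tuple(int(i) for i in q),3,(0,0,255),-1)
cv2.imwrite('pics/fin.png',g)
ps,_=capture('side')
for X in ((530,265,25),(441,138,25)): print('diff',X,end=' ')
E
python3 - <<'E'
from h import *
from station import finder
K,R,t=cm('top')
print([(round(r['conf'],2),(R.T@(np.array(r['location'])-t)).round().tolist()) for r in finder.boxes_of('top','blank_a')])
E
```

```text
top 45 top [62. 64. 65. 68.] mean [ 512.4 -143.5   42.1]
  [(0.47, [514.0, -142.0, 14.0])]
  [(0.59, [513.0, -143.0, 24.0])]
side 76 top [63. 63. 64. 64.] mean [ 514.2 -138.6   38.6]
  [(0.43, [515.0, -143.0, 8.0])]
  [(0.46, [514.0, -134.0, 28.0])]
inc [[513.0, -143.2], [581.3, -123.3]] along 71.0 across 4.0
can [[537.4, -34.2], [613.7, -25.0]] along 76.8 across -0.2
pre [[555.2, -233.2], [629.2, -231.8]] along 74.0 across 1.4
mol [[525.0, -352.2], [597.6, -333.8]] along 74.9 across 1.6
diff (530, 265, 25) diff (441, 138, 25) [(0.6, [440.0, 129.0, 24.0])]
```

View pics/fin.png

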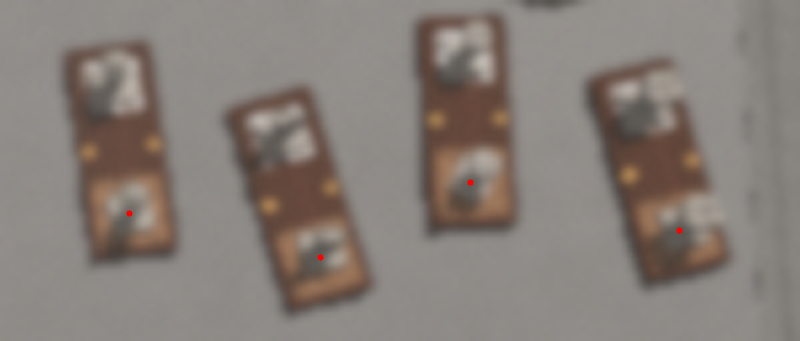

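All four teeth stand on the cork pads beside their own masters (pads at crop x≈129, 320, 470 and 680), 2–5 mm from centre. The arm is clear.

```bash
python3 -c "
from station import robot
print(robot.finish_job())"
```

```text
the job is handed in; nothing more can be done
None
```

I stood all four carved teeth upright on the cork pads beside their own masters, about 2–5 mm from centre by the top camera, and handed the job in at about 33 s. I steered clear of both blocks but only saw one in the final check, and the hand-in gave no pass/fail result.

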